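# Seat the vial tray and close the autosampler drawer

## Robot

A 7-joint arm with a two-finger parallel gripper is mounted at the origin on the work surface. World frame = base frame: x ahead of the robot, y to its left, z up, the work surface at z = 0. Lengths are in m, angles in rad, forces in N, time in s.
With the tool pointing down it reaches from about 0.35 to 0.775 m from the base axis. Payload 3.1 kg.
Tool frame: the origin (TCP) lies at the very end of the fingers, on their centre line; the grasp point (between the pads) lies 19 mm behind it; z points along the fingers, y is the direction in which the jaws open and shut (so a half turn about z gives the same grasp; the last joint's range is limited). The gripper opens to 85 mm and grips with 20 to 120 N. Pads are 22 mm wide; open, the fingers measure 114 mm over their backs; the gripper's body (76 mm by 85 mm) begins 54 mm behind the grasp point. The pads swing forward as they close: fully open they stand 13 mm farther back than shut.
Start: joints at [-1.167, 0.311, 0.014, 1.512, -0.004, 1.319, -0.027], TCP at [0.237, 0.496, 0.231] pointing down, gripper open.
Joint ranges: [-2.7, 2.7], [-0.3, 1.91], [-1.27, 1.3], [0.12, 2.57], [-1.44, 4.58], [0.2, 2.03], [-3.05, 3.05]. Speed limits (rad/s): [2.79, 2.79, 3.14, 3.14, 3.14, 3.14, 3.14].

## Interface

Orientations are given as a unit quaternion [x, y, z, w].
In Python, from bench import robot gives the robot as it stands. The module is installed in compiled form; this text tells all that it offers.
- The arm moves only by the tool apply_moves, never from a script. Its argument "rows" is one flat list of numbers, 7 for each row, row after row: the closure in counts, from 0 (fully open) to 255 (shut), then the shift along the tool's x, y, z in m, then the turn, a rotation vector about the tool's x, y, z in rad. In form: [gripper, x, y, z, wx, wy, wz, gripper, x, y, z, wx, wy, wz, ...]. A call has 1 to 20 rows; each row shifts and turns the commanded pose from where the row before left it, along the tool's axes as they then stand; what a row does not reach is not made up. A row lasts 1/8 s, in which the tool goes at most 62.5 mm and 10.7 degrees, less where a joint would pass 70% of its speed; a pose out of reach is approached as far as the arm can. A call is refused whole if a number of a shift passes 0.0625 or a number of a turn 0.188, either way. A call with a gripper value outside its range is refused whole. The fingers move at their own pace and stop on an object; "grip_force" is the grip in N (left out, the last holds). Time passes only in rows, so rows that do not move let the fingers close. It gives the time, the measured TCP pose, the force and the opening at its end, in the units of the state.
- robot.read_state(): the state, without advancing time (a new reading comes with each control period).
- robot.read_camera(name): name is "scene" or "side" or "wrist"; returns a dict with "color" (420x560x3 uint8, blue, green, red), "vertical_fov" (degrees; the focal length in pixels is half the picture's height over the tangent of half this angle, whatever the lens; pixels are square), "cx", "cy" (the principal point, pixels), "world_from_camera" (4x4, takes a point from camera to world coordinates). Camera axes: x right, y up, looking along -z (the intrinsics and any distortion apply to the point x, -y, -z); pixel columns grow to the right and rows downward; lengths in m; the calibration is good to about 2 mm. A picture is of the moment at which its call begins. There is no depth.
- robot.job_done(): hands the job in, once; it reports no verdict.
The state is a dict: "time_s": time; "q": joint angles; "joint_velocities": joint speeds; "joint_torque": joint torques, N m; "tool_pos": TCP position; "tcp_rot": TCP orientation; "wrist_force": force on the tool from outside, world axes, zero at the start; "ft_torque": the same for the moment, N m; "finger_gap": finger opening in m.
Only numpy, scipy, OpenCV 4.12 (cv2) and the standard library are available. Lean on these libraries where they do the work, as an engineer would, in place of code of your own. Each camera call takes 0.05 s, during which the arm holds its last target.

## Task

Get the autosampler ready for its run: with the fingertips, push the black vial tray along the floor of the open sample drawer until it sits square and fully home against both black locating rails, then push the drawer gently shut, all the way, so that the tray stays seated. Only push: do not lift the tray or any vial, keep the vials standing in the tray, and leave everything else on the bench where it is.

Things in the scene. Friction and masses are not known exactly. Their poses are not given: they have to be found in the camera images.
- drawer (a joint): how far the sample drawer is pushed in, m: 0 is fully out, 0.310 fully shut against a hard stop; it starts at 0 to 0.025. It slides level and stiffly (about 10 N to move, stays where it is left), so pushing the tray hard against the rear rail moves the drawer too
- drawer_corner (a point): inner corner of the drawer's two black locating rails (14 mm high) at drawer floor level, 66 mm above the bench; moves with the drawer. +x: the shutting direction, into the sampler (about world +y); +y: along the rear rail (about world -x). Faces: rear rail x = 0 (y from -5 to 165 mm), side rail y = 0 (x from -110 to 0 mm). The tray belongs at x < 0, y > 0
- drawer_floor (a point): point on the drawer floor in the middle of the back of its front panel, 66 mm above the bench, axes as drawer_corner. The floor runs 250 mm along +x and 115 mm to either side; a lip 5 mm above the floor runs along each side. The white panel is 20 mm thick (x = -20 to 0 mm), 246 mm wide and stands 55 mm above the floor; the rear rail's face is at x = 235 mm
- drawer_pull (a point): centre of the drawer's pull, a dark round level bar 14 mm thick and 120 mm long (along y), 90 mm above the bench, 45 mm in front of the panel's front face; axes as drawer_corner. Pushed along +x it shuts the drawer, and it then stops 65 mm in front of the sampler's face; clear bench in front of it
- sampler: the fixed white autosampler, 340 mm wide (its y), 420 mm deep, 335 mm tall; origin on the bench under the middle of its front face, +x into it (axes as drawer_corner). Front opening 250 mm wide, its top edge 131 mm above the bench; the face is upright to 155 mm, above that it leans back 0.37 rad. At the start the whole tray and both rails are at least 40 mm in front of the face
- tray: black 54-place vial tray, a block 86 mm (x) by 128 mm (y) by 30 mm high, about 0.3 kg, lying up to 0.2 rad crooked on the drawer floor, 17 to 68 mm short of its seated place along x and 11 to 43 mm along y; slides with 1 to 5 N. Origin: centre of its underside. Seated, a 128 mm side is flat on the rear rail and an 86 mm end on the side rail: origin at x = -43, y = 64 mm of drawer_corner
- vial1: glass vial with a blue cap, 11 mm wide, 34 mm tall, standing loose in a pocket of the tray (pocket floor 4 mm above the tray's underside, so its top is 38 mm above the drawer floor), one of a row of four near one end of the tray; origin at the centre of its foot
- vial2: glass vial with a blue cap, 11 mm wide, 34 mm tall, standing loose in a pocket of the tray (pocket floor 4 mm above the tray's underside, so its top is 38 mm above the drawer floor), one of a row of four near one end of the tray; origin at the centre of its foot
- vial3: glass vial with a blue cap, 11 mm wide, 34 mm tall, standing loose in a pocket of the tray (pocket floor 4 mm above the tray's underside, so its top is 38 mm above the drawer floor), one of a row of four near one end of the tray; origin at the centre of its foot
- vial4: glass vial with a blue cap, 11 mm wide, 34 mm tall, standing loose in a pocket of the tray (pocket floor 4 mm above the tray's underside, so its top is 38 mm above the drawer floor), one of a row of four near one end of the tray; origin at the centre of its foot
- solvent_bottle: brown glass bottle with a blue screw cap, 70 mm wide, 150 mm tall, standing on the bench beyond the drawer; origin at the centre of its foot; only to be left alone
- beaker: clear glass beaker, 68 mm wide, 85 mm tall, on the bench beyond the drawer; origin at the centre of its foot; only to be left alone
- spare_rack: yellow vial rack with holes, 70 x 110 x 28 mm, on the bench; origin at the centre of its underside; only to be left alone
- crimper: plier-like hand crimper lying on the bench, steel head and two grey handles, about 220 mm long, 50 mm wide, 22 mm high; origin under the head, handles along its -x; only to be left alone
- cap_jar: pale plastic jar with a white lid, 60 mm wide, 65 mm tall, on the bench; origin at the centre of its foot; only to be left alone
- pipette: white pipette with a blue plunger end, lying on the bench, about 290 mm long (from 98 mm on its -x side to 195 mm on its +x side), 26 mm wide and 24 mm high; origin under its body; only to be left alone
Things that resemble listed ones, but are neither listed nor needed, are in the scene too. There is more than one size of the tray; the job needs the middle-sized.

How it is judged:
By the outcome, as a careful person would: the job done as asked, in the order asked, and still so for the second after the job is handed in, with the robot touching nothing.
It also fails if it takes over 72 s, if anything falls off the work surface, if the arm or the gripper's body presses on something with over 40 N, if the wrist force passes 120 N, or if a joint passes its speed limit or range.

## Working session

There is one attempt and no reset: what is moved stays moved. The work goes in short steps, Python scripts to look and compute and a tool call to move; the robot and the scene stay as the last step left them, time stands still between calls to the robot, and variables do not carry over. Pictures are saved under pics/ and viewed, and the job is handed in when it is done.

Besides the shell and the picture viewer there is one more tool, called after "Request:" as a command line: name --argument value ..., lists and objects as JSON in quotes. apply_moves: Moves the arm, as the interface text tells. Its arguments: {"type":"object","properties":{"rows":{"type":"array"},"grip_force":{"type":"number"}},"required":["rows"]}

```bash
mkdir -p pics; cat > h.py <<'E'
import numpy as np, cv2, json
from bench import robot
def cam(n,save=None):
    c=robot.read_camera(n)
    if save: cv2.imwrite('pics/'+save+'.png',c['color'])
    return c
def f(c): return 210/np.tan(np.radians(c['vertical_fov'])/2)
def proj(c,P):
    P=np.atleast_2d(P); T=np.linalg.inv(c['world_from_camera'])
    q=P@T[:3,:3].T+T[:3,3]; F=f(c)
    return np.c_[c['cx']+F*q[:,0]/-q[:,2], c['cy']-F*q[:,1]/-q[:,2]]
def ray(c,uv,z):
    uv=np.atleast_2d(uv).astype(float);T=np.array(c['world_from_camera']);F=f(c)
    d=np.c_[(uv[:,0]-c['cx'])/F,-(uv[:,1]-c['cy'])/F,-np.ones(len(uv))]@T[:3,:3].T
    s=(z-T[2,3])/d[:,2]
    return T[:3,3]+d*s[:,None]
E
python3 - <<'E'
from h import *
import pickle
for n in ['scene','side','wrist']:
    c=cam(n,n+'0'); pickle.dump(c,open(n+'0.pkl','wb'))
    print(n,[k for k in c],c['vertical_fov'],c['cx'],c['cy'],np.round(c['world_from_camera'],3).tolist())
s=robot.read_state(); print(s)
E
```

```text
scene ['color', 'vertical_fov', 'cx', 'cy', 'world_from_camera'] 51.45088742700123 278.20617889742755 205.2386916413664 [[-0.441, -0.64, 0.629, 1.356], [0.897, -0.314, 0.31, 0.359], [-0.001, 0.701, 0.713, 1.046], [0.0, 0.0, 0.0, 1.0]]
side ['color', 'vertical_fov', 'cx', 'cy', 'world_from_camera'] 55.534986588575265 279.9703973919287 207.67923422413594 [[0.737, 0.417, -0.532, -0.111], [-0.676, 0.462, -0.575, -0.748], [0.006, 0.783, 0.622, 0.847], [0.0, 0.0, 0.0, 1.0]]
wrist ['color', 'vertical_fov', 'cx', 'cy', 'world_from_camera'] 70.06497907262921 279.48420233524325 211.30080457068777 [[0.43, -0.865, -0.259, 0.171], [0.903, 0.412, 0.126, 0.528], [-0.002, -0.288, 0.958, 0.373], [0.0, 0.0, 0.0, 1.0]]
{'time_s': 0.15, 'q': array([-1.16673263,  0.3115471 ,  0.01397532,  1.51270342, -0.00442039,
        1.31921009, -0.02718239]), 'joint_velocities': array([-0.0016946 , -0.00271816, -0.001036  , -0.00352987, -0.00043562,
        0.00018677,  0.00232293]), 'joint_torque': array([ 3.37315805e-04, -3.80272794e+01,  1.46151530e-01, -2.30849683e+01,
        1.22161506e-02,  9.68848559e-03, -1.60093157e-05]), 'tool_pos': array([0.23685748, 0.49575958, 0.23046183]), 'tcp_rot': array([ 2.20988987e-01,  9.75275871e-01, -9.01458122e-04, -1.76333351e-04]), 'wrist_force': array([-0.33737127, -0.40649221,  0.02039573]), 'ft_torque': array([-0.04022232, -0.00108873,  0.03587924]), 'finger_gap': 0.08538095155265767}
```

View pics/scene0.png

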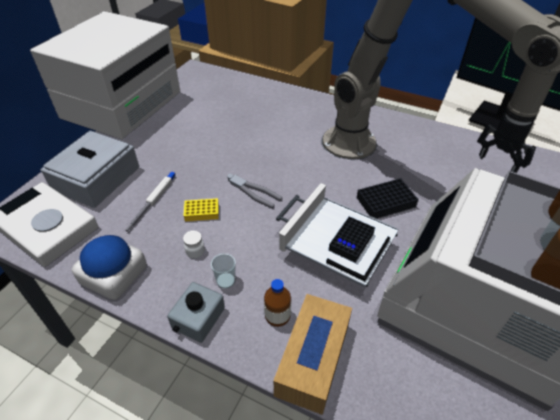

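View pics/side0.png

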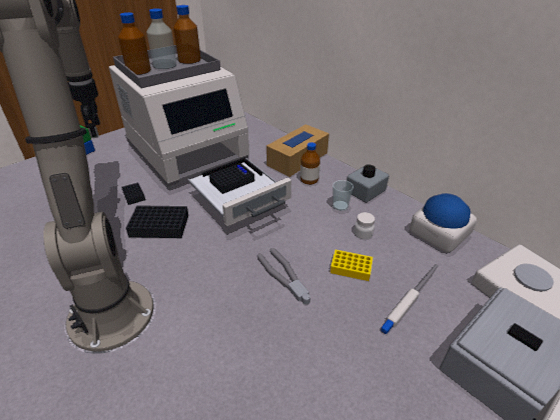

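View pics/wrist0.png

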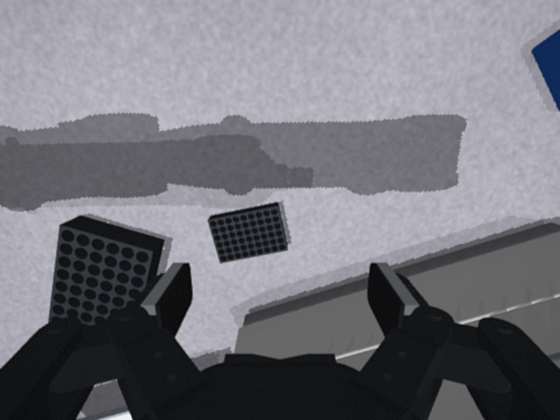

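Three trays are visible: a large one on the bench (scene 388,197; side 158,221), a small one on the bench (side 134,193), and one in the drawer (scene 352,240; side 232,178). The one in the drawer holds the four blue-capped vials and is middle-sized, so it fits. I'll confirm it in enlarged crops.

```bash
python3 - <<'E'
import cv2
a=cv2.imread('pics/scene0.png')[180:300,265:415]; cv2.imwrite('pics/sc1.png',cv2.resize(a,None,fx=5,fy=5,interpolation=cv2.INTER_CUBIC))
a=cv2.imread('pics/side0.png')[145:245,175:305]; cv2.imwrite('pics/si1.png',cv2.resize(a,None,fx=6,fy=6,interpolation=cv2.INTER_CUBIC))
E
```

```text
(no output)
```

View pics/sc1.png

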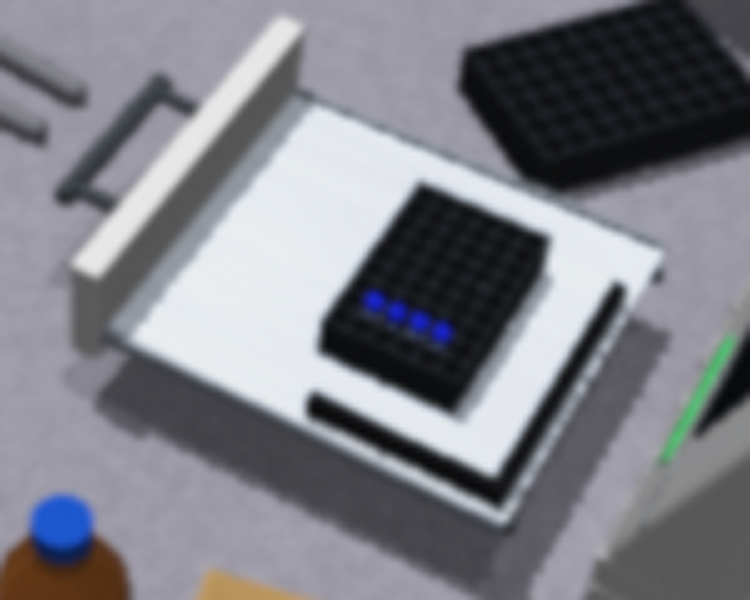

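View pics/si1.png

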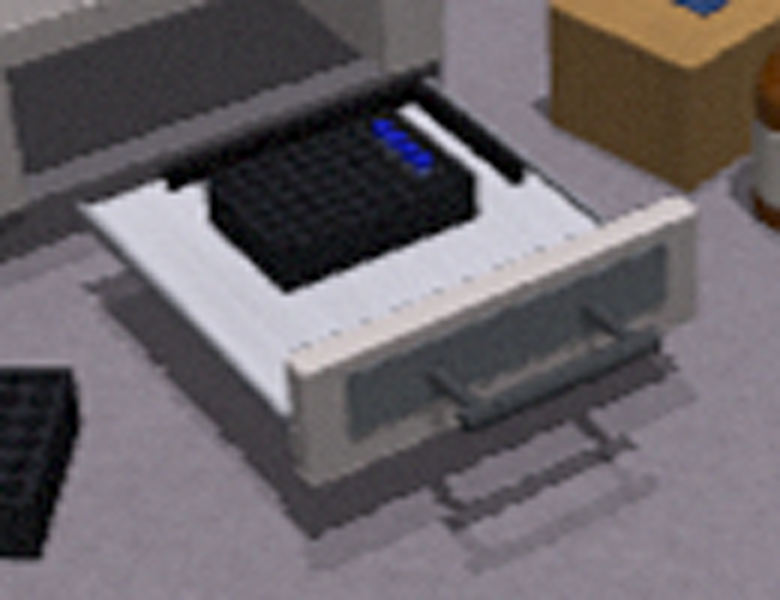

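```bash
cat > fit.py <<'E'
from h import *
import pickle
from scipy.optimize import least_squares
def R(a): return np.array([[np.cos(a),-np.sin(a),0],[np.sin(a),np.cos(a),0],[0,0,1]])
def pose(p,L,z0=0.066): return np.asarray(L)@R(p[2]).T+np.array([p[0],p[1],z0])
E
python3 - <<'E'
from fit import *
cs=pickle.load(open('scene0.pkl','rb'));ci=pickle.load(open('side0.pkl','rb'))
S=lambda u,v:(265+u/5-.4,180+v/5-.4); I=lambda u,v:(175+u/6-.4,145+v/6-.4)
# drawer frame = drawer_floor
D=[(cs,S(75,265),(-.02,-.123,.055)),(cs,S(100,278),(0,-.123,.055)),(cs,S(303,28),(0,.123,.055)),(cs,S(283,14),(-.02,.123,.055)),
(cs,S(503,522),(.25,-.115,.005)),(cs,S(665,255),(.25,.115,.005)),
(ci,I(290,358),(-.02,.123,.055)),(ci,I(305,377),(-.02,.123,.055)),(ci,I(697,205),(-.02,-.123,.055)),(ci,I(680,198),(0,-.123,.055))]
D.pop(6)
r=least_squares(lambda p:np.concatenate([(proj(c,pose(p,[L]))[0]-uv) for c,uv,L in D]),[.5,.3,1.57],loss='soft_l1')
print('drawer floor',r.x, np.round(r.fun,1))
dp=r.x
h=.03
T=[(cs,S(425,184),(-.043,.064,h)),(cs,S(548,238),(.043,.064,h)),(cs,S(322,325),(-.043,-.064,h)),(cs,S(455,390),(.043,-.064,h)),(cs,S(455,412),(.043,-.064,0)),
(ci,I(210,195),(-.0,0,0)),(ci,I(285,270),(-.043,.064,h)),(ci,I(285,292),(-.043,.064,0)),(ci,I(473,180),(-.043,-.064,h)),(ci,I(473,215),(-.043,-.064,0)),(ci,I(210,190),(.043,.064,h))]
T.pop(5)
r=least_squares(lambda p:np.concatenate([(proj(c,pose(p,[L]))[0]-uv) for c,uv,L in T]),[.5,.4,1.57],loss='soft_l1')
print('tray',r.x, np.round(r.fun,1))
a=r.x; d=R(dp[2]).T@np.array([a[0]-dp[0],a[1]-dp[1],0]);print('tray in drawer floor frame',d,a[2]-dp[2])
print([proj(cs,pose(dp,[q])) for q in [(.235,-.1,0)]])
s=robot.read_state()
from scipy.spatial.transform import Rotation as Ro
print(Ro.from_quat(s['tcp_rot']).as_matrix().round(3))
E
```

```text
drawer floor [0.51579543 0.03848549 1.45912281] [-1.2  0.  -0.1  0.4  1.  -0.2 -0.6  0.2  0.3  0.3  0.4 -1.  -0.7 -0.
  0.7  0.9 -0.2 -0.8]
tray [0.53267001 0.1898199  1.47600815] [-1.4 -0.6  0.8 -0.1 -0.3 -0.5  1.1 -0.7 -0.2  1.5 -0.6 -2.8  0.2  1.
  0.8 -0.9  1.1  0.6 -1.1 -1.3]
tray in drawer floor frame [1.52272282e-01 9.54727442e-05 0.00000000e+00] 0.016885341991347502
[array([[362.45401893, 278.95569062]])]
[[-0.902  0.431 -0.001]
 [ 0.431  0.902 -0.002]
 [-0.    -0.002 -1.   ]]
```

Confirmed: 9x6 middle-sized tray with four vials in the drawer. Next I move the wrist camera above it, with the tool yaw aligned to the drawer.

Request:
apply_moves --rows '[255,-0.0195,-0.034,-0.014,0,0,0,255,-0.0195,-0.034,-0.014,0,0,0,255,-0.0195,-0.034,-0.014,0,0,0,255,-0.0195,-0.034,-0.014,0,0,0,255,-0.0195,-0.034,-0.014,0,0,0,255,0,0,0,0,0,-0.1667,255,0,0,0,0,0,-0.1667,255,-0.033,-0.0265,0,0,0,0,255,-0.033,-0.0265,0,0,0,0,255,-0.033,-0.0265,0,0,0,0,255,-0.033,-0.0265,0,0,0,0,255,-0.033,-0.0265,0,0,0,0,255,-0.039,0.0085,0,0,0,0,255,-0.039,0.0085,0,0,0,0,255,-0.039,0.0085,0,0,0,0,255,-0.039,0.0085,0,0,0,0,255,-0.039,0.0085,0,0,0,0,255,0,0,0,0,0,0]'

```text
time_s: 2.4
tool_pos: [0.6009, 0.1707, 0.2983]
tcp_rot: [0.057, 0.998, -0.002, -0.001]
wrist_force: [-0.0, -0.5, -0.8]
finger_gap: 0.0002
```

```bash
python3 - <<'E'
from fit import *
c=cam('wrist','w1'); pickle.dump(c,open('w1.pkl','wb'))
s=robot.read_state();print(s['time_s'],s['tool_pos'],s['tcp_rot'],s['finger_gap'])
E
```

```text
2.45 [0.59968087 0.17071792 0.2993719 ] [ 0.05651761  0.99840012 -0.001032   -0.00137909] -4.602546517656119e-05
```

View pics/w1.png

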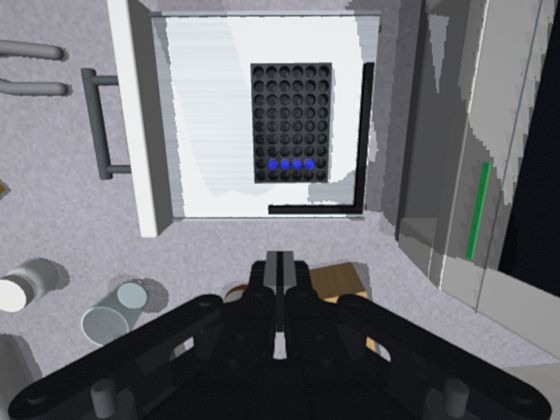

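Tray at (250–331, 62–183), rails: rear at x≈362, side at y≈208. Enlarging to measure.

```bash
python3 - <<'E'
import cv2
a=cv2.imread('pics/w1.png')[45:225,235:395]; b=cv2.resize(a,None,fx=5,fy=5,interpolation=cv2.INTER_CUBIC)
b=cv2.convertScaleAbs(b,alpha=1.5,beta=20)
cv2.imwrite('pics/w1a.png',b[:600]);cv2.imwrite('pics/w1b.png',b[300:])
E
```

```text
(no output)
```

View pics/w1a.png

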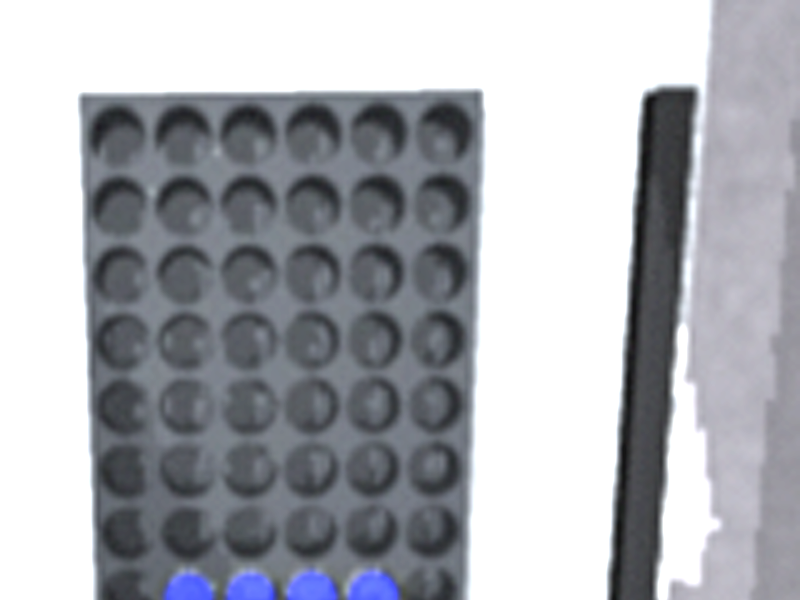

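View pics/w1b.png

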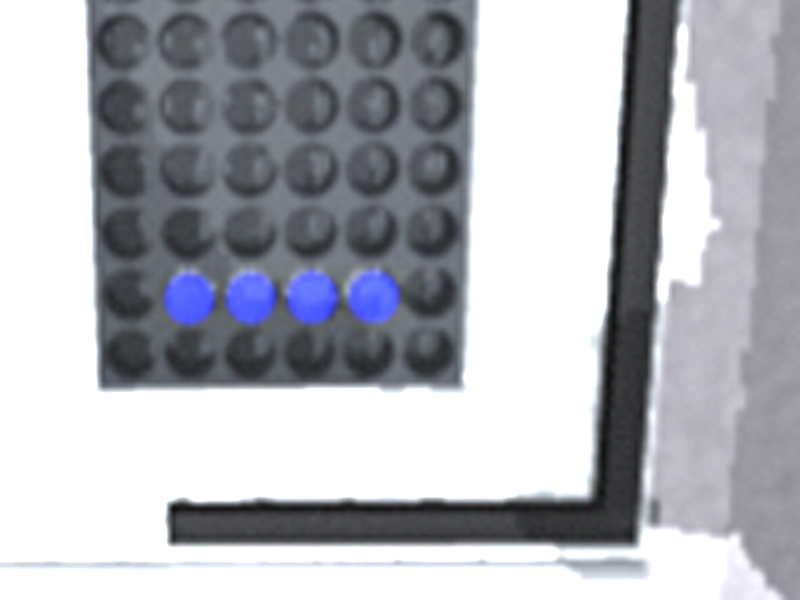

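```bash
cat > meas.py <<'E'
from fit import *
def solve(c,tray,rear,side,rear_end=None,verbose=1):
    def res(p):
        q=[proj(c,pose(p,[L],.096))[0] for L in [(-.043,.064,0),(.043,.064,0),(.043,-.064,0),(-.043,-.064,0)]]
        return (np.array(q)-tray).ravel()
    t=least_squares(res,[.53,.19,1.46])
    rr=ray(c,rear,.066); ss=ray(c,side,.066)
    ar=np.arctan2(*(rr[0]-rr[-1])[1::-1])-np.pi/2; as_=np.arctan2(*(ss[1]-ss[0])[1::-1])
    yaw=ar*.65+as_*.35
    ex=np.array([np.cos(yaw),np.sin(yaw),0]);ey=np.array([-np.sin(yaw),np.cos(yaw),0])
    C=ex*np.mean(rr@ex)+ey*np.mean(ss@ey)
    d=np.array([t.x[0],t.x[1],0])-C
    print('tray',t.x.round(4),'res',t.fun.round(1),'rail yaw',ar,as_,'corner',C[:2].round(4))
    print('tray in corner',d@ex,d@ey,'yaw err',t.x[2]-yaw,' target -.043,.064')
    return t.x,C,yaw
E
python3 - <<'E'
from meas import *
c=pickle.load(open('w1.pkl','rb'))
W=lambda u,v:(235+u/5-.4,45+v/5-.4)
solve(c,[W(82,95),W(482,91),W(462,687),W(100,687)],[W(641,100),W(596,795)],[W(170,802),W(597,800)])
E
```

```text
tray [0.5343 0.1908 1.466 ] res [-1.  -0.7  1.1 -0.7  0.5  0.7 -0.7  1.2] rail yaw 1.4662922279595136 1.4638943729653675 corner [0.6414 0.2627]
tray in corner -0.08277533591894007 0.09887202472029712 yaw err 0.0005446008266012381  target -.043,.064
```

Request:
apply_moves --rows '[255,0.01675,-0.01775,0.03,0,0,-0.009,255,0.01675,-0.01775,0.03,0,0,0,255,0.01675,-0.01775,0.03,0,0,0,255,0.01675,-0.01775,0.03,0,0,0,255,0,0,0.025,0,0,0,255,0,0,0.025,0,0,0,255,0,0,0.025,0,0,0,255,0,0,0.02,0,0,0,255,0,0,0.006,0,0,0,255,0,0,0,0,0,0]'

```text
time_s: 3.7
tool_pos: [0.5249, 0.1078, 0.0808]
tcp_rot: [0.051, 0.999, 0.0, 0.0]
wrist_force: [-0.4, 0.0, -0.2]
finger_gap: -0.0003
```

```bash
python3 - <<'E'
from fit import *
c=cam('wrist','w2'); c=cam('scene'); a=c['color'][150:300,250:430]
cv2.imwrite('pics/s2.png',cv2.resize(a,None,fx=4,fy=4,interpolation=cv2.INTER_CUBIC))
s=robot.read_state();print(s['time_s'],s['tool_pos'],s['tcp_rot'],s['wrist_force'])
E
```

```text
3.8 [0.52593151 0.10776381 0.08146748] [5.15349840e-02 9.98670646e-01 4.36034530e-04 9.47106206e-04] [ 0.51463505  0.20235691 -0.22941435]
```

View pics/w2.png

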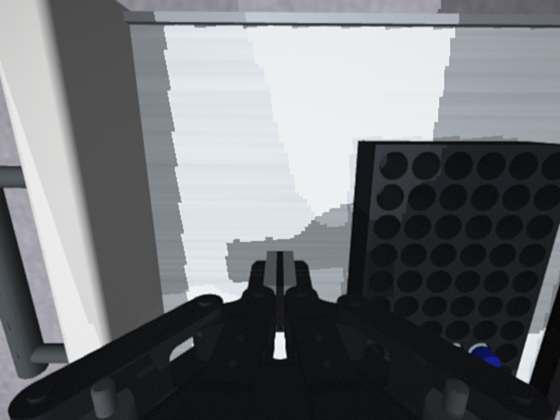

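View pics/s2.png

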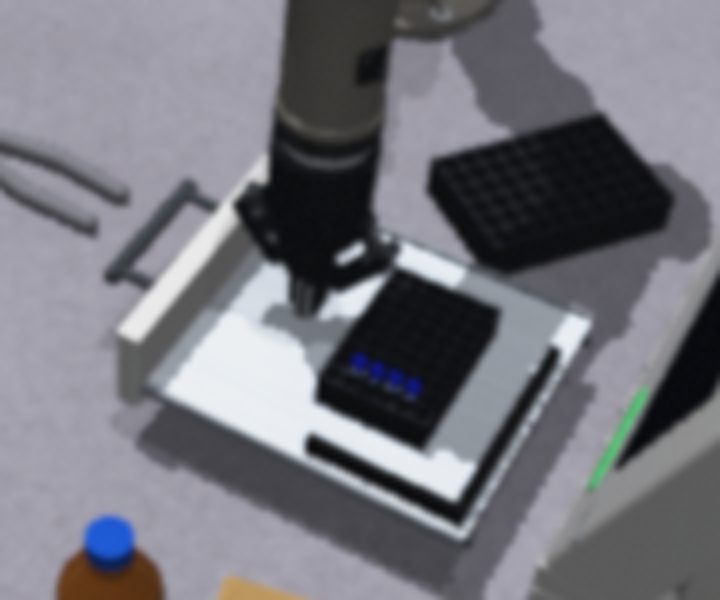

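Request:
apply_moves --rows '[255,0,0.006,0.004,0,0,0,255,0,0.007,0,0,0,0,255,0,0.006,0,0,0,0,255,0,0.004,0,0,0,0,255,0,0.004,0,0,0,0,255,0,0.004,0,0,0,0,255,0,0.004,0,0,0,0,255,0,0.004,0,0,0,0,255,0,0.004,0,0,0,0,255,0,0.004,0,0,0,0,255,0,0.004,0,0,0,0]'

```text
time_s: 5.18
tool_pos: [0.5306, 0.1585, 0.0763]
tcp_rot: [0.052, 0.999, -0.0, -0.0]
wrist_force: [0.3, -2.8, 1.0]
finger_gap: -0.0001
```

```bash
python3 - <<'E'
from fit import *
c=cam('wrist','w3'); 
s=robot.read_state();print(s['time_s'],s['tool_pos'],s['tcp_rot'],s['wrist_force'])
E
```

```text
5.225 [0.53065408 0.15944633 0.07629942] [5.11573737e-02 9.98690537e-01 3.59114711e-04 7.12355191e-05] [ 0.00287736 -1.59397609  0.58869787]
```

View pics/w3.png

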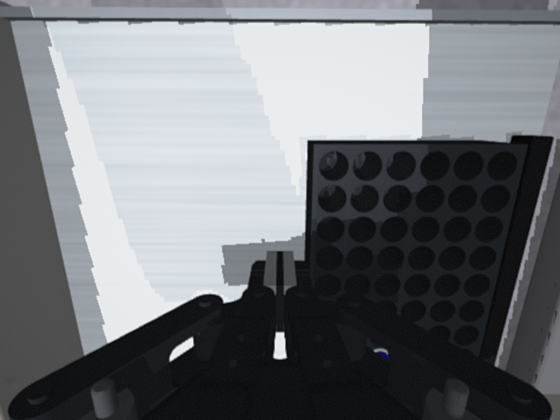

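The tray slides straight with 2–3 N and about 13 mm still to go.

Request:
apply_moves --rows '[255,0,0.003,0,0,0,0,255,0,0.003,0,0,0,0,255,0,0.003,0,0,0,0,255,0,0.0015,0,0,0,0,255,0,0,0,0,0,0]'

```text
time_s: 5.85
tool_pos: [0.5317, 0.1692, 0.0763]
tcp_rot: [0.051, 0.999, 0.0, 0.0]
wrist_force: [0.1, -1.4, -0.3]
finger_gap: 0.0
```

Request:
apply_moves --rows '[255,0,0.0015,0,0,0,0,255,0,0.001,0,0,0,0]'

```text
time_s: 6.1
tool_pos: [0.5319, 0.171, 0.0763]
tcp_rot: [0.052, 0.999, -0.0, -0.0]
wrist_force: [0.5, -2.2, 0.2]
finger_gap: -0.0001
```

```bash
python3 - <<'E'
from fit import *
c=cam('wrist','w4'); 
s=robot.read_state();print(s['time_s'],s['tool_pos'],s['tcp_rot'],s['wrist_force'])
E
```

```text
6.15 [0.53197496 0.17128351 0.07630866] [5.16568735e-02 9.98664891e-01 4.25788534e-05 1.96347304e-05] [-0.01605089 -1.50791788  0.10125851]
```

View pics/w4.png

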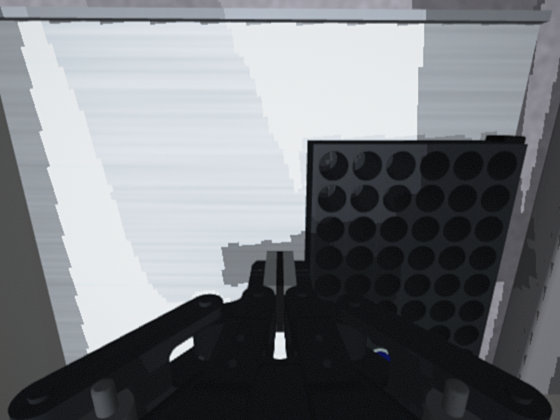

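Request:
apply_moves --rows '[255,0,0.001,0,0,0,0,255,0,0.0005,0,0,0,0]'

```text
time_s: 6.4
tool_pos: [0.532, 0.1721, 0.0763]
tcp_rot: [0.052, 0.999, -0.0, -0.0]
wrist_force: [-0.5, -4.4, 1.8]
finger_gap: 0.0002
```

Request:
apply_moves --rows '[255,0,0.001,0,0,0,0]'

```text
time_s: 6.52
tool_pos: [0.5319, 0.1723, 0.0763]
tcp_rot: [0.052, 0.999, -0.001, -0.0]
wrist_force: [-1.7, -6.0, 2.9]
finger_gap: 0.0002
```

Stalled at the rear rail with force rising to 6 N, as predicted. I'll back off and go round to the tray's free end for the side push.

Request:
apply_moves --rows '[255,0,-0.0095,0,0,0,0,255,0,-0.01,0,0,0,0,255,0,0,-0.025,0,0,0,255,0,0,-0.025,0,0,0,255,0.0234,0,0,0,0,0,255,0.0234,0,0,0,0,0,255,0.0234,0,0,0,0,0,255,0.0234,0,0,0,0,0,255,0,0.0253,0,0,0,0,255,0,0.0253,0,0,0,0,255,0,0.0253,0,0,0,0,255,0,0,0.02,0,0,0,255,0,0,0.018,0,0,0,255,0,0,0.01,0,0,0,255,0,0,0,0,0,0]'

```text
time_s: 8.4
tool_pos: [0.4445, 0.2391, 0.0778]
tcp_rot: [0.052, 0.999, -0.0, -0.001]
wrist_force: [-0.0, -0.3, 0.5]
finger_gap: 0.0
```

```bash
python3 - <<'E'
from fit import *
c=cam('wrist','w5'); c=cam('scene'); a=c['color'][150:300,250:430]
cv2.imwrite('pics/s5.png',cv2.resize(a,None,fx=4,fy=4,interpolation=cv2.INTER_CUBIC))
s=robot.read_state();print(s['time_s'],s['tool_pos'],s['tcp_rot'],s['wrist_force'])
E
```

```text
8.5 [0.44542574 0.23956816 0.07884923] [5.17989578e-02 9.98657343e-01 4.10942372e-04 4.58115894e-04] [ 1.45575724 -0.64332097 -0.06960631]
```

View pics/w5.png

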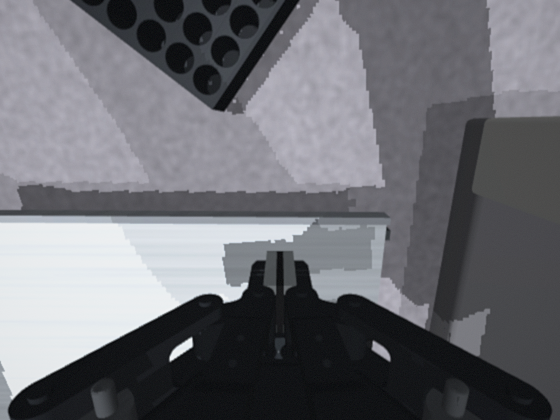

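View pics/s5.png

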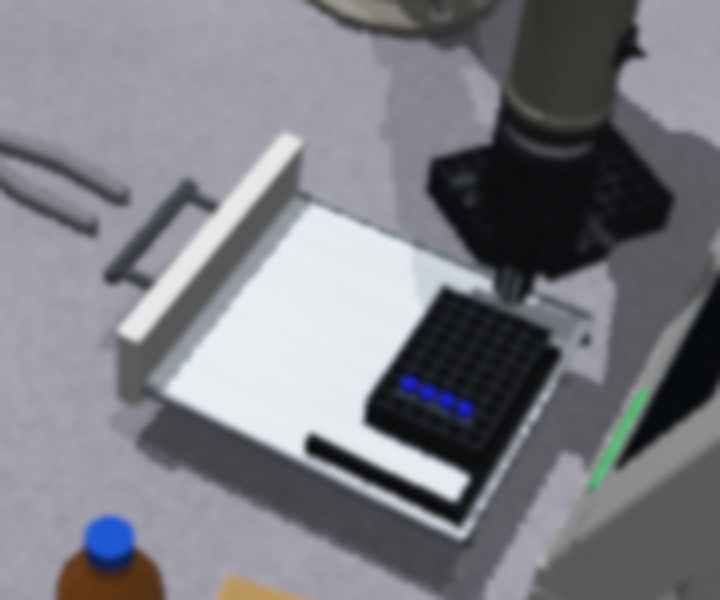

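Request:
apply_moves --rows '[255,-0.005,0,0.002,0,0,0,255,-0.005,0,0,0,0,0,255,-0.004,0,0,0,0,0,255,-0.004,0,0,0,0,0,255,-0.004,0,0,0,0,0,255,-0.004,0,0,0,0,0,255,-0.004,0,0,0,0,0,255,-0.004,0,0,0,0,0,255,-0.004,0,0,0,0,0,255,-0.004,0,0,0,0,0,255,-0.002,0,0,0,0,0]'

```text
time_s: 9.88
tool_pos: [0.4891, 0.2347, 0.0762]
tcp_rot: [0.052, 0.999, -0.0, 0.0]
wrist_force: [-1.9, 0.1, -0.2]
finger_gap: -0.0001
```

```bash
python3 - <<'E'
from fit import *
c=cam('scene'); a=c['color'][150:300,250:430]
cv2.imwrite('pics/s6.png',cv2.resize(a,None,fx=4,fy=4,interpolation=cv2.INTER_CUBIC))
s=robot.read_state();print(s['time_s'],s['tool_pos'],s['tcp_rot'],s['wrist_force'])
E
```

```text
9.925 [0.48928133 0.23462568 0.07625702] [ 5.18590869e-02  9.98654371e-01 -1.01744094e-04  2.68561290e-04] [-0.093526   -0.43120075 -0.92765725]
```

View pics/s6.png

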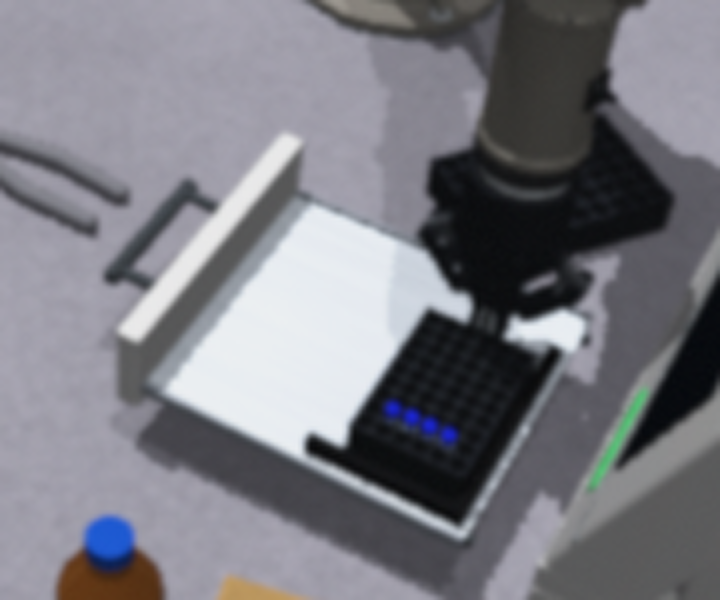

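Request:
apply_moves --rows '[255,-0.002,0,0,0,0,0,255,-0.002,0,0,0,0,0,255,-0.001,0,0,0,0,0]'

```text
time_s: 10.3
tool_pos: [0.4938, 0.2344, 0.0763]
tcp_rot: [0.052, 0.999, 0.0, 0.0]
wrist_force: [-2.0, 0.5, -0.4]
finger_gap: 0.0002
```

Request:
apply_moves --rows '[255,-0.001,0,0,0,0,0,255,-0.001,0,0,0,0,0]'

```text
time_s: 10.55
tool_pos: [0.4956, 0.2342, 0.0763]
tcp_rot: [0.052, 0.999, 0.0, -0.0]
wrist_force: [-1.4, 0.0, -1.3]
finger_gap: 0.0002
```

Request:
apply_moves --rows '[255,-0.001,0,0,0,0,0]'

```text
time_s: 10.68
tool_pos: [0.4967, 0.2341, 0.0763]
tcp_rot: [0.052, 0.999, 0.0, -0.0]
wrist_force: [-2.0, -0.6, -0.4]
finger_gap: -0.0001
```

Request:
apply_moves --rows '[255,-0.001,0,0,0,0,0,255,-0.001,0,0,0,0,0]'

```text
time_s: 10.92
tool_pos: [0.497, 0.2341, 0.0763]
tcp_rot: [0.051, 0.999, -0.0, -0.002]
wrist_force: [-6.5, -0.1, 3.1]
finger_gap: 0.0001
```

Request:
apply_moves --rows '[255,-0.001,0,0,0,0,0]'

```text
time_s: 11.05
tool_pos: [0.497, 0.234, 0.0763]
tcp_rot: [0.051, 0.999, -0.0, -0.003]
wrist_force: [-8.0, -0.5, 6.2]
finger_gap: -0.0001
```

```bash
python3 - <<'E'
from fit import *
c=cam('scene'); a=c['color'][210:290,310:410]
cv2.imwrite('pics/s7.png',cv2.resize(a,None,fx=7,fy=7,interpolation=cv2.INTER_CUBIC))
s=robot.read_state();print(s['time_s'],s['tool_pos'],s['tcp_rot'],s['wrist_force'])
E
```

```text
11.1 [0.49699876 0.23404451 0.07628398] [ 5.12810732e-02  9.98680343e-01 -1.91991943e-04 -2.79037581e-03] [-7.46216316  0.25095928  5.49212018]
```

View pics/s7.png

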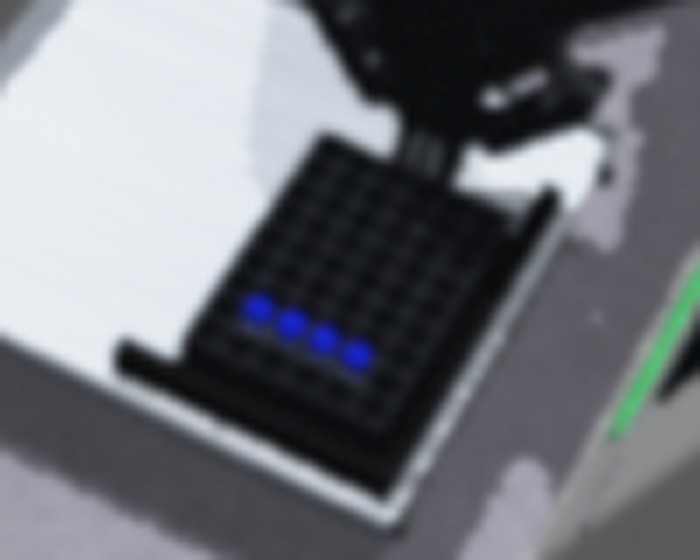

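Stalled on the side rail (8 N). I'll do one more push onto the rear rail at the tray's new centre to square it.

Request:
apply_moves --rows '[255,0.006,0,0,0,0,0,255,0.008,0,0,0,0,0,255,0,0,-0.025,0,0,0,255,0,0,-0.025,0,0,0,255,0,-0.021,0,0,0,0,255,0,-0.021,0,0,0,0,255,0,-0.021,0,0,0,0,255,0,-0.021,0,0,0,0,255,-0.022,0,0,0,0,0,255,-0.022,0,0,0,0,0,255,-0.022,0,0,0,0,0,255,-0.022,0,0,0,0,0,255,0,0,0.02,0,0,0,255,0,0,0.02,0,0,0,255,0,0,0.01,0,0,0,255,0,0,0,0,0,0]'

```text
time_s: 13.1
tool_pos: [0.5638, 0.1418, 0.0755]
tcp_rot: [0.052, 0.999, -0.0, -0.001]
wrist_force: [-0.1, 0.5, 2.1]
finger_gap: -0.0002
```

```bash
python3 - <<'E'
from fit import *
c=cam('wrist','w8'); c=cam('scene'); a=c['color'][170:290,290:410]
cv2.imwrite('pics/s8.png',cv2.resize(a,None,fx=5,fy=5,interpolation=cv2.INTER_CUBIC))
s=robot.read_state();print(s['time_s'],s['tool_pos'],s['tcp_rot'],s['wrist_force'])
d=s['tool_pos'][:2]-np.array([.6414,.2627]);print(d@[.1046,.9945],d@[-.9945,.1046])
E
```

```text
13.2 [0.56504684 0.14236241 0.07691207] [5.17227626e-02 9.98661326e-01 1.42323606e-04 5.40024587e-04] [-0.37175699  0.67543556 -0.05787764]
-0.12766227359462556 0.06334590160233039
```

View pics/s8.png

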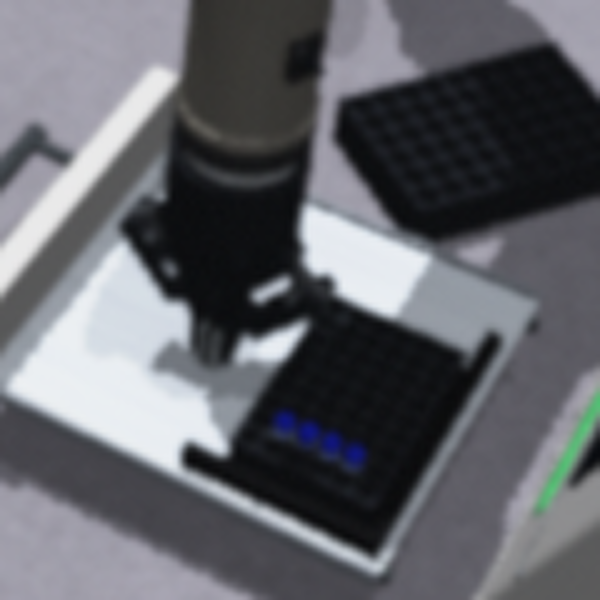

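View pics/w8.png

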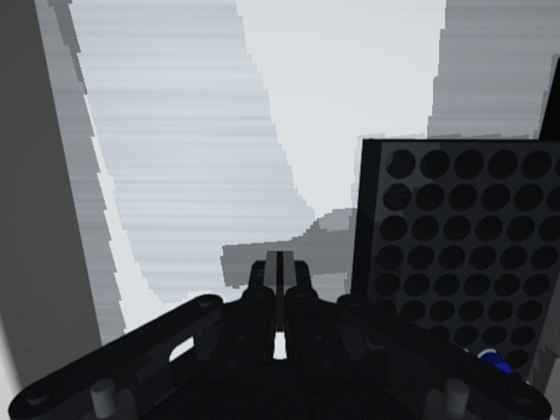

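Request:
apply_moves --rows '[255,0,0.006,0,0,0,0,255,0,0.006,0,0,0,0,255,0,0.006,0,0,0,0,255,0,0.003,0,0,0,0,255,0,0.002,0,0,0,0,255,0,0.001,0,0,0,0]'

```text
time_s: 13.95
tool_pos: [0.567, 0.1664, 0.0763]
tcp_rot: [0.052, 0.999, -0.0, -0.0]
wrist_force: [0.7, -0.1, 0.2]
finger_gap: -0.0001
```

Request:
apply_moves --rows '[255,0,0.001,0,0,0,0,255,0,0.001,0,0,0,0]'

```text
time_s: 14.2
tool_pos: [0.5673, 0.1683, 0.0763]
tcp_rot: [0.052, 0.999, -0.0, 0.0]
wrist_force: [-0.5, 0.4, -0.1]
finger_gap: -0.0003
```

Request:
apply_moves --rows '[255,0,0.001,0,0,0,0]'

```text
time_s: 14.32
tool_pos: [0.5673, 0.1684, 0.0763]
tcp_rot: [0.052, 0.999, -0.001, -0.0]
wrist_force: [-1.4, -2.2, 0.2]
finger_gap: 0.0001
```

Request:
apply_moves --rows '[255,0,0.001,0,0,0,0,255,0,0.001,0,0,0,0]'

```text
time_s: 14.58
tool_pos: [0.5673, 0.1686, 0.0763]
tcp_rot: [0.052, 0.999, -0.002, -0.001]
wrist_force: [-1.3, -5.8, 3.1]
finger_gap: 0.0
```

Request:
apply_moves --rows '[255,0,0.001,0,0,0,0]'

```text
time_s: 14.7
tool_pos: [0.5672, 0.1686, 0.0763]
tcp_rot: [0.053, 0.999, -0.002, -0.001]
wrist_force: [-2.5, -6.7, 3.1]
finger_gap: 0.0002
```

Request:
apply_moves --rows '[255,0,-0.006,0,0,0,0,255,0,-0.012,0,0,0,0,255,0,0,-0.03,0,0,0,255,0,0,-0.045,0,0,0,255,0,0,-0.05,0,0,0,255,-0.02,0.01,-0.05,0,0,0,255,-0.02,0.02,-0.04,0,0,0,255,0,0,0,0,0,0,255,0,0,0,0,0,0]'

```text
time_s: 15.82
tool_pos: [0.608, 0.1797, 0.2902]
tcp_rot: [0.052, 0.999, -0.0, -0.001]
wrist_force: [-0.2, 0.2, -0.3]
finger_gap: -0.0001
```

```bash
python3 - <<'E'
from fit import *
c=cam('wrist','w9'); pickle.dump(c,open('w9.pkl','wb'))
s=robot.read_state();print(s['time_s'],s['tool_pos'],s['tcp_rot'],s['wrist_force'])
b=cv2.resize(c['color'][45:225,240:400],None,fx=5,fy=5,interpolation=cv2.INTER_CUBIC)
b=np.clip(255*(b/255.)**.45,0,255).astype(np.uint8)
cv2.imwrite('pics/w9a.png',b[:600]);cv2.imwrite('pics/w9b.png',b[300:])
E
```

```text
15.875 [0.6075826  0.17943381 0.28956399] [ 5.20251385e-02  9.98644250e-01 -5.11783487e-04 -1.66901260e-03] [-0.28453827 -0.78810759  0.56710969]
```

View pics/w9.png

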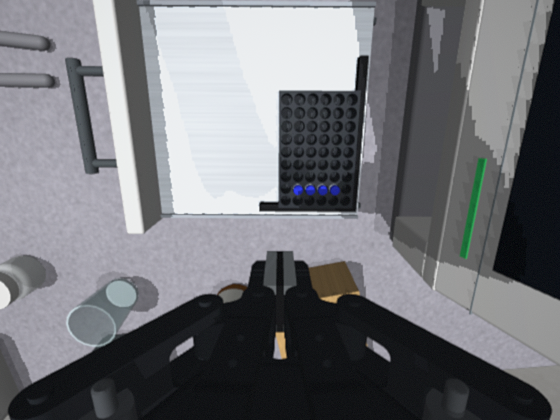

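View pics/w9a.png

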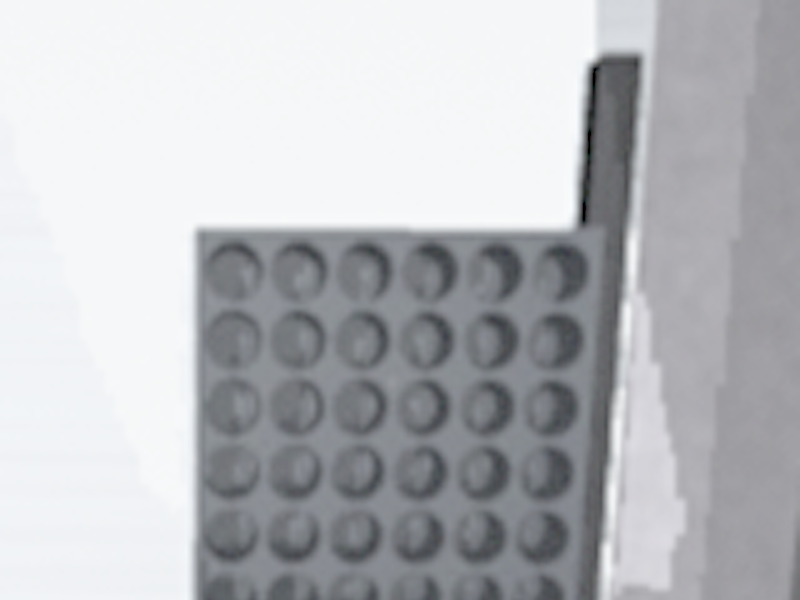

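View pics/w9b.png

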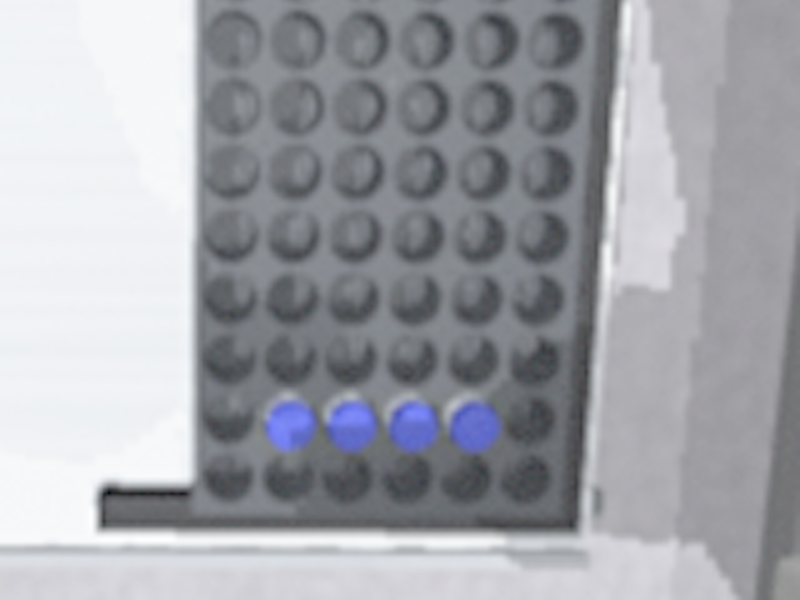

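```bash
python3 - <<'E'
from meas import *
c=pickle.load(open('w9.pkl','rb'))
W=lambda u,v:(240+u/5-.4,45+v/5-.4)
# corner fit with rail features
Dd=[(W(588,75),(0,.165,0)),(W(600,65),(0,.165,.014)),(W(579,228),None),(W(101,787),(-.11,0,0))]
Dd=[d for d in Dd if d[1]]
r=least_squares(lambda p:np.concatenate([proj(c,pose([p[0],p[1],p[2]],[L]))[0]-uv for uv,L in Dd]),[.6414,.2627,1.465])
print(r.x,r.fun.round(2))
for p in (r.x,np.array([.6414,.2627,1.466])):
  q=proj(c,pose(p,[(-.086,.128,.03),(0,.128,.03),(0,0,.03),(-.086,0,.03),(-.086,.128,0),(-.086,0,0)]))
  print(np.round((q+.4-[240,45])*5,0).tolist())
p=r.x
q=(proj(c,pose(p,[(-.086,.128,.03),(0,.128,.03),(0,0,.03),(-.086,0,.03)]))+.4-[240,45])*5
im=cv2.resize(c['color'][45:225,240:400],None,fx=5,fy=5,interpolation=cv2.INTER_CUBIC)
im=np.clip(255*(im/255.)**.4,0,255).astype(np.uint8)
cv2.polylines(im,[q.astype(np.int32)],True,(0,0,255),1)
cv2.imwrite('pics/w9c.png',cv2.resize(im[200:],None,fx=.85,fy=.85))
E
```

```text
[0.64275918 0.26156202 1.45960924] [-0.27  0.12  0.57 -0.5  -0.36  0.56]
[[198.0, 238.0], [607.0, 242.0], [560.0, 827.0], [193.0, 824.0], [198.0, 250.0], [194.0, 791.0]]
[[199.0, 233.0], [609.0, 234.0], [565.0, 821.0], [198.0, 820.0], [199.0, 246.0], [198.0, 787.0]]
```

View pics/w9c.png

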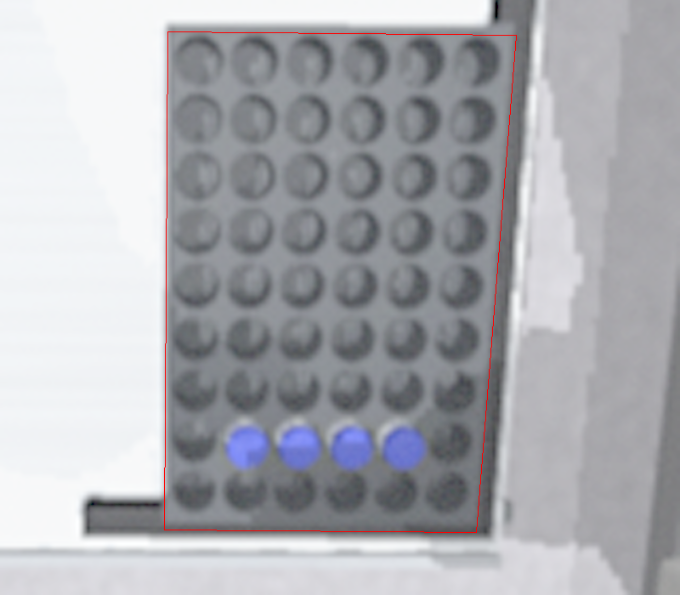

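```bash
python3 - <<'E'
from meas import *
c=pickle.load(open('w9.pkl','rb'))
g=c['color'].astype(int).sum(2)
for x in (266,272,290,310,330,345): print(x,g[196:218,x].tolist())
print()
for y in (64,80,100,130,160,190): print(y,g[y,345:370].tolist())
for y in (100,150,190,200): print(y,g[y,274:284].tolist())
for x in (290,310,340): print(x,g[85:97,x].tolist())
a=np.clip(255*(c['color']/255.)**.35,0,255).astype(np.uint8)
cv2.imwrite('pics/w9d.png',cv2.resize(a[185:220,255:370],None,fx=6.9,fy=6.9,interpolation=cv2.INTER_NEAREST))
E
```

```text
266 [720, 720, 722, 727, 714, 522, 220, 25, 64, 119, 112, 111, 103, 81, 185, 482, 720, 665, 419, 430, 546, 561]
272 [718, 720, 720, 726, 709, 521, 221, 27, 55, 108, 116, 111, 101, 83, 184, 485, 732, 694, 431, 426, 548, 565]
290 [191, 178, 141, 110, 109, 116, 144, 168, 179, 187, 191, 166, 114, 80, 145, 381, 635, 670, 417, 386, 540, 571]
310 [80, 84, 87, 73, 59, 56, 61, 63, 58, 90, 121, 113, 112, 91, 145, 378, 638, 704, 565, 431, 532, 564]
330 [121, 113, 106, 88, 70, 60, 56, 56, 79, 93, 121, 113, 103, 87, 110, 289, 558, 712, 587, 419, 533, 579]
345 [84, 75, 49, 53, 54, 55, 54, 55, 58, 76, 118, 109, 92, 57, 70, 185, 377, 513, 468, 318, 346, 372]

64 [711, 713, 711, 711, 711, 712, 713, 712, 714, 719, 699, 470, 176, 16, 63, 121, 122, 111, 82, 81, 80, 65, 168, 361, 466]
80 [715, 713, 713, 715, 714, 714, 714, 717, 722, 682, 418, 133, 16, 75, 119, 120, 112, 115, 117, 103, 72, 215, 411, 407, 336]
100 [197, 180, 153, 162, 162, 166, 163, 107, 68, 57, 60, 63, 124, 195, 194, 142, 114, 102, 92, 155, 409, 604, 424, 311, 333]
130 [169, 132, 126, 109, 78, 64, 70, 79, 93, 156, 199, 199, 181, 105, 95, 90, 98, 404, 695, 535, 402, 526, 559, 545, 534]
160 [181, 166, 135, 89, 104, 130, 167, 193, 194, 182, 153, 113, 90, 90, 189, 443, 632, 532, 505, 512, 510, 517, 522, 529, 534]
190 [67, 56, 54, 47, 49, 77, 109, 119, 86, 67, 56, 57, 255, 462, 416, 344, 337, 334, 343, 345, 346, 342, 332, 323, 324]
100 [716, 715, 708, 707, 606, 340, 204, 167, 157, 151]
150 [687, 685, 693, 691, 582, 323, 179, 149, 137, 137]
190 [716, 714, 714, 689, 483, 234, 143, 90, 55, 51]
200 [713, 708, 686, 644, 449, 232, 133, 72, 50, 58]
290 [715, 715, 718, 723, 704, 504, 277, 211, 212, 162, 85, 77]
310 [714, 716, 717, 723, 702, 502, 272, 211, 191, 115, 105, 143]
340 [716, 715, 716, 720, 711, 586, 315, 181, 141, 70, 44, 59]
```

View pics/w9d.png

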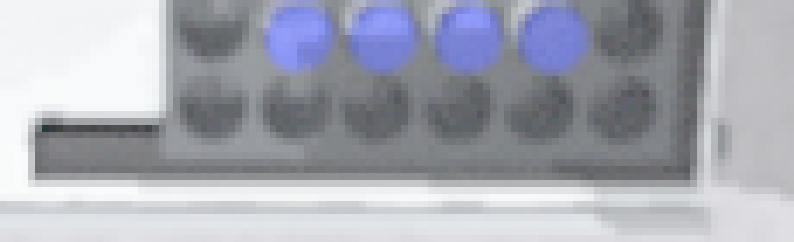

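Both rails: the tray's top edges line up with where the rail faces project (within about 1 px ≈ 1 mm), and the tray is square with the vials upright. Next I locate the pull and go in front of it.

```bash
python3 - <<'E'
from meas import *
c=pickle.load(open('w9.pkl','rb'))
P=ray(c,[(74,65),(92,168),(45,42),(50,80)],.09); print(P.round(4), P[:2].mean(0))
d=P[:,:2]-np.array([.6414,.2627]);print((d@np.array([.1046,.9945])).round(4),(d@np.array([-.9945,.1046])).round(4))
b=c['color'][20:220,0:160]; cv2.imwrite('pics/w9e.png',cv2.resize(b,None,fx=3,fy=3))
E
```

```text
[[ 0.4572 -0.0198  0.09  ]
 [ 0.5641 -0.0313  0.09  ]
 [ 0.4332 -0.0429  0.09  ]
 [ 0.4686 -0.0493  0.09  ]] [ 0.51061407 -0.02553423  0.09      ]
[-0.3002 -0.3004 -0.3257 -0.3284] [0.1537 0.0462 0.175  0.1392]
```

View pics/w9e.png

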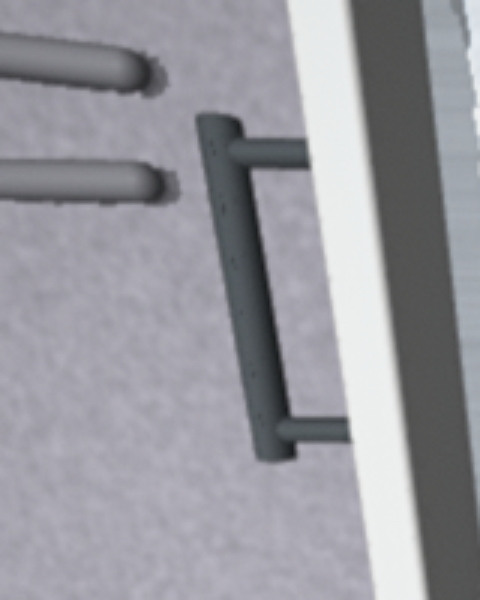

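Request:
apply_moves --rows '[255,0.0125,-0.0435,0,0,0,0,255,0.0125,-0.0435,0,0,0,0,255,0.0125,-0.0435,0,0,0,0,255,0.0125,-0.0435,0,0,0,0,255,0.0125,-0.0435,0,0,0,0,255,0.0125,-0.0435,0,0,0,0,255,0,0,0.04,0,0,0,255,0,0,0.05,0,0,0,255,0,0,0.05,0,0,0,255,0,0,0.04,0,0,0,255,0,0,0.02,0,0,0,255,0,0,0.008,0,0,0,255,0,0,0,0,0,0]'

```text
time_s: 17.5
tool_pos: [0.5062, -0.0718, 0.0828]
tcp_rot: [0.052, 0.999, 0.0, -0.001]
wrist_force: [0.1, -0.1, -0.6]
finger_gap: 0.0
```

```bash
python3 - <<'E'
from fit import *
c=cam('wrist','w10')
s=robot.read_state();print(s['time_s'],s['tool_pos'],s['tcp_rot'],s['wrist_force'])
d=s['tool_pos'][:2]-np.array([.6414,.2627]);print(d@[.1046,.9945],d@[-.9945,.1046])
E
```

```text
17.55 [ 0.50707983 -0.0717912   0.08361489] [5.17994036e-02 9.98657495e-01 4.55491101e-05 1.63893262e-04] [0.13683154 0.1295344  0.15737506]
-0.34670139123911276 0.09859363357866914
```

View pics/w10.png

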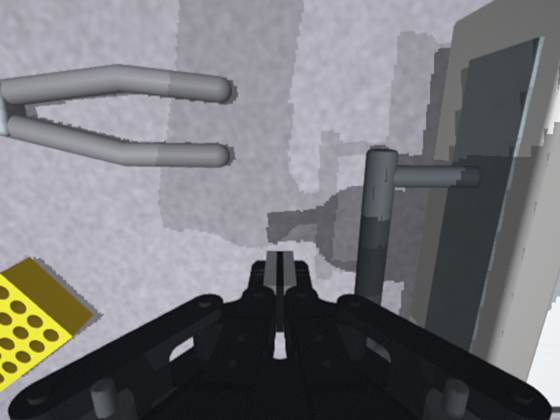

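Request:
apply_moves --rows '[255,0,0.006,0.003,0,0,0,255,0,0.006,0,0,0,0,255,0,0.004,0,0,0,0,255,0,0.002,0,0,0,0,255,0,0.002,0,0,0,0,255,0,0.002,0,0,0,0,255,0,0.002,0,0,0,0,255,0,0.003,0,0,0,0,255,0,0.003,0,0,0,0,255,0,0.004,0,0,0,0,255,0,0.004,0,0,0,0,255,0,0.005,0,0,0,0,255,0,0.006,0,0,0,0,255,0,0.006,0,0,0,0,255,0,0.006,0,0,0,0,255,0,0.006,0,0,0,0,255,0,0.005,0,0,0,0,255,0,0.004,0,0,0,0,255,0,0.003,0,0,0,0,255,0,0.002,0,0,0,0]'

```text
time_s: 20.05
tool_pos: [0.5151, 0.0023, 0.0803]
tcp_rot: [0.054, 0.999, -0.004, -0.0]
wrist_force: [-1.4, -10.5, 1.1]
finger_gap: -0.0002
```

```bash
python3 - <<'E'
from fit import *
c=cam('scene'); a=c['color'][170:290,260:420]
cv2.imwrite('pics/s11.png',cv2.resize(a,None,fx=5,fy=5,interpolation=cv2.INTER_CUBIC))
s=robot.read_state();print(s['time_s'],s['tool_pos'],s['tcp_rot'],s['wrist_force'])
d=s['tool_pos'][:2]-np.array([.6414,.2627]);print(d@[.1046,.9945],d@[-.9945,.1046])
E
```

```text
20.1 [0.51514877 0.00267661 0.08031978] [ 5.36831104e-02  9.98550233e-01 -3.94401062e-03 -1.59029882e-05] [-1.28136935 -8.61784352  1.1310709 ]
-0.27179913837839675 0.09835839950802415
```

View pics/s11.png

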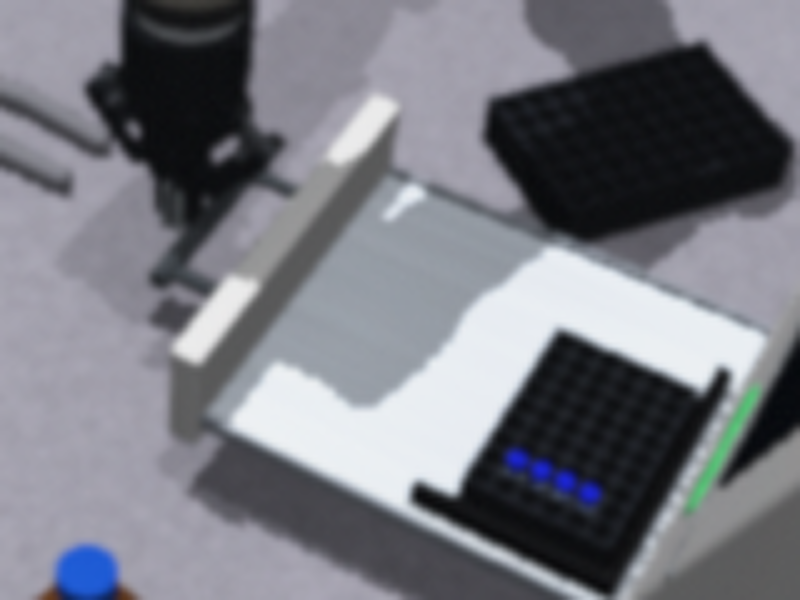

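Request:
apply_moves --rows '[255,0,0.003,0,0,0,0,255,0,0.004,0,0,0,0,255,0,0.005,0,0,0,0,255,0,0.006,0,0,0,0,255,0,0.007,0,0,0,0,255,0,0.008,0,0,0,0,255,0,0.008,0,0,0,0,255,0,0.008,0,0,0,0,255,0,0.008,0,0,0,0,255,0,0.008,0,0,0,0,255,0,0.008,0,0,0,0,255,0,0.008,0,0,0,0,255,0,0.008,0,0,0,0,255,0,0.008,0,0,0,0,255,0,0.008,0,0,0,0,255,0,0.007,0,0,0,0,255,0,0.006,0,0,0,0,255,0,0.005,0,0,0,0,255,0,0.004,0,0,0,0,255,0,0.003,0,0,0,0]'

```text
time_s: 22.6
tool_pos: [0.5292, 0.1311, 0.0803]
tcp_rot: [0.054, 0.999, -0.004, -0.0]
wrist_force: [-0.7, -10.2, 2.3]
finger_gap: -0.0001
```

```bash
python3 - <<'E'
from fit import *
c=cam('scene'); a=c['color'][170:290,260:420]
cv2.imwrite('pics/s12.png',cv2.resize(a,None,fx=5,fy=5,interpolation=cv2.INTER_CUBIC))
s=robot.read_state();print(s['time_s'],s['tool_pos'],s['tcp_rot'],s['wrist_force'])
d=s['tool_pos'][:2]-np.array([.6414,.2627]);print(d@[.1046,.9945],d@[-.9945,.1046])
E
```

```text
22.65 [0.52932489 0.13174891 0.08028051] [ 5.37904610e-02  9.98543767e-01 -4.11449060e-03  4.55262802e-05] [ 0.09046302 -9.31128469  1.99267956]
-0.14195391823876244 0.09776121495310312
```

View pics/s12.png

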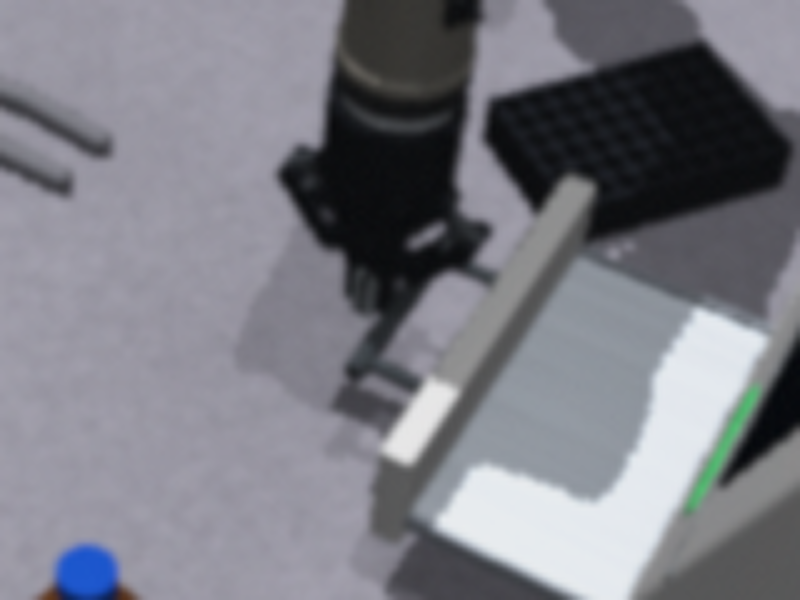

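Request:
apply_moves --rows '[255,0,0.003,0,0,0,0,255,0,0.004,0,0,0,0,255,0,0.005,0,0,0,0,255,0,0.006,0,0,0,0,255,0,0.007,0,0,0,0,255,0,0.007,0,0,0,0,255,0,0.007,0,0,0,0,255,0,0.007,0,0,0,0,255,0,0.007,0,0,0,0,255,0,0.007,0,0,0,0,255,0,0.007,0,0,0,0,255,0,0.006,0,0,0,0,255,0,0.005,0,0,0,0,255,0,0.004,0,0,0,0,255,0,0.003,0,0,0,0]'

```text
time_s: 24.52
tool_pos: [0.5385, 0.2152, 0.0803]
tcp_rot: [0.054, 0.999, -0.005, -0.0]
wrist_force: [-0.5, -10.0, 3.7]
finger_gap: 0.0001
```

```bash
python3 - <<'E'
from fit import *
c=cam('scene'); a=c['color'][170:290,280:440]
cv2.imwrite('pics/s13.png',cv2.resize(a,None,fx=5,fy=5,interpolation=cv2.INTER_CUBIC))
c=cam('wrist','w13')
s=robot.read_state();print(s['time_s'],s['tool_pos'],s['tcp_rot'],s['wrist_force'])
d=s['tool_pos'][:2]-np.array([.6414,.2627]);print(d@[.1046,.9945],d@[-.9945,.1046])
E
```

```text
24.625 [0.53857157 0.21591118 0.08027604] [ 5.38990428e-02  9.98536689e-01 -4.40034958e-03  1.03141855e-04] [ 0.33011099 -8.36592334  2.91962022]
-0.0572873383831028 0.09736876465145514
```

View pics/s13.png

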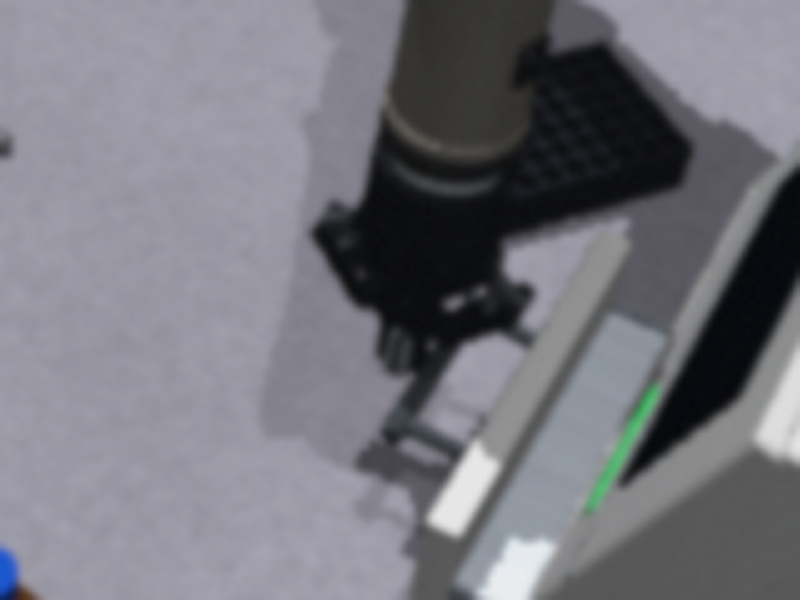

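View pics/w13.png

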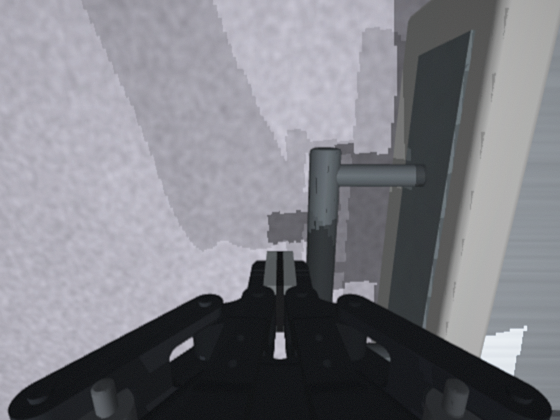

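Request:
apply_moves --rows '[255,0,0.002,0,0,0,0,255,0,0.003,0,0,0,0,255,0,0.003,0,0,0,0,255,0,0.003,0,0,0,0,255,0,0.002,0,0,0,0,255,0,0.002,0,0,0,0]'

```text
time_s: 25.38
tool_pos: [0.5401, 0.2299, 0.0803]
tcp_rot: [0.054, 0.999, -0.005, -0.0]
wrist_force: [-0.5, -9.9, 2.4]
finger_gap: 0.0
```

Request:
apply_moves --rows '[255,0,0.002,0,0,0,0,255,0,0.002,0,0,0,0,255,0,0.002,0,0,0,0]'

```text
time_s: 25.75
tool_pos: [0.5407, 0.2358, 0.0803]
tcp_rot: [0.054, 0.999, -0.005, -0.0]
wrist_force: [-0.2, -10.8, 3.3]
finger_gap: 0.0003
```

```bash
python3 - <<'E'
from fit import *
c=cam('scene'); a=c['color'][170:290,280:440]
cv2.imwrite('pics/s14.png',cv2.resize(a,None,fx=5,fy=5,interpolation=cv2.INTER_CUBIC))
s=robot.read_state();print(s['time_s'],s['tool_pos'],s['tcp_rot'],s['wrist_force'])
E
```

```text
25.8 [0.54079439 0.23636107 0.08026461] [ 5.40982173e-02  9.98524568e-01 -4.69796244e-03  3.52790463e-07] [ -0.07372834 -10.15065195   3.42971189]
```

View pics/s14.png

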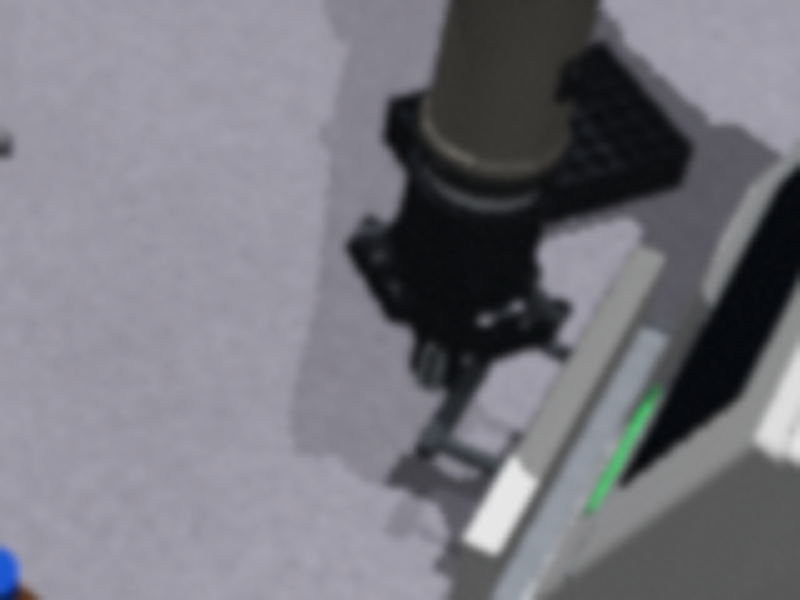

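Request:
apply_moves --rows '[255,0,0.002,0,0,0,0,255,0,0.002,0,0,0,0,255,0,0.002,0,0,0,0]'

```text
time_s: 26.18
tool_pos: [0.5414, 0.2418, 0.0802]
tcp_rot: [0.054, 0.999, -0.005, -0.0]
wrist_force: [-1.0, -10.5, 3.1]
finger_gap: 0.0002
```

Request:
apply_moves --rows '[255,0,0.002,0,0,0,0,255,0,0.002,0,0,0,0]'

```text
time_s: 26.42
tool_pos: [0.5418, 0.2457, 0.0803]
tcp_rot: [0.054, 0.999, -0.005, -0.0]
wrist_force: [0.2, -11.3, 3.2]
finger_gap: -0.0002
```

Request:
apply_moves --rows '[255,0,0.002,0,0,0,0,255,0,0.002,0,0,0,0]'

```text
time_s: 26.68
tool_pos: [0.5423, 0.2496, 0.0803]
tcp_rot: [0.054, 0.999, -0.005, -0.0]
wrist_force: [-0.6, -10.4, 3.0]
finger_gap: 0.0002
```

Request:
apply_moves --rows '[255,0,0.002,0,0,0,0,255,0,0.001,0,0,0,0]'

```text
time_s: 26.92
tool_pos: [0.5426, 0.2528, 0.0803]
tcp_rot: [0.054, 0.999, -0.005, -0.0]
wrist_force: [0.2, -10.0, 3.8]
finger_gap: 0.0
```

Request:
apply_moves --rows '[255,0,0.0015,0,0,0,0,255,0,0.0015,0,0,0,0]'

```text
time_s: 27.18
tool_pos: [0.5429, 0.2556, 0.0803]
tcp_rot: [0.054, 0.999, -0.005, -0.0]
wrist_force: [0.2, -10.9, 2.9]
finger_gap: -0.0001
```

Request:
apply_moves --rows '[255,0,0.0015,0,0,0,0,255,0,0.0015,0,0,0,0]'

```text
time_s: 27.42
tool_pos: [0.5432, 0.2586, 0.0803]
tcp_rot: [0.054, 0.999, -0.005, -0.0]
wrist_force: [-0.9, -10.0, 4.0]
finger_gap: -0.0001
```

```bash
python3 - <<'E'
from fit import *
c=cam('scene'); a=c['color'][170:290,280:440]
cv2.imwrite('pics/s15.png',cv2.resize(a,None,fx=5,fy=5,interpolation=cv2.INTER_CUBIC))
s=robot.read_state();print(s['time_s'],s['tool_pos'],s['tcp_rot'],s['wrist_force'])
E
```

```text
27.475 [0.54328961 0.25901405 0.08025491] [ 5.41755121e-02  9.98519482e-01 -4.88448247e-03 -1.34769496e-05] [ 0.13790687 -8.97241962  2.45390857]
```

View pics/s15.png

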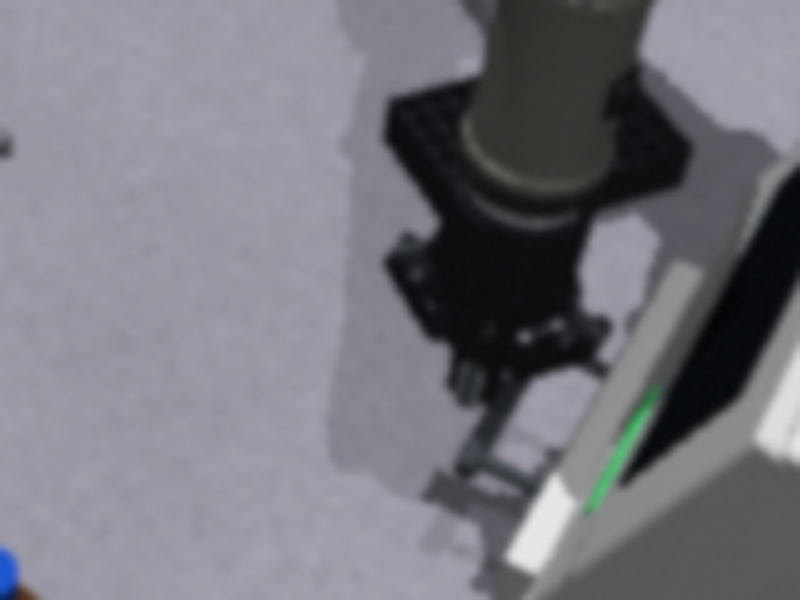

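Nearly shut; continuing in small steps until the stop.

Request:
apply_moves --rows '[255,0,0.001,0,0,0,0,255,0,0.0015,0,0,0,0]'

```text
time_s: 27.72
tool_pos: [0.5435, 0.261, 0.0802]
tcp_rot: [0.054, 0.999, -0.005, -0.0]
wrist_force: [0.1, -10.2, 3.9]
finger_gap: 0.0001
```

Request:
apply_moves --rows '[255,0,0.0015,0,0,0,0,255,0,0.0015,0,0,0,0]'

```text
time_s: 27.98
tool_pos: [0.5435, 0.2615, 0.0802]
tcp_rot: [0.055, 0.998, -0.007, -0.001]
wrist_force: [-2.2, -13.9, 5.7]
finger_gap: 0.0001
```

Request:
apply_moves --rows '[255,0,0.001,0,0,0,0,255,0,0.001,0,0,0,0]'

```text
time_s: 28.22
tool_pos: [0.5436, 0.2616, 0.0802]
tcp_rot: [0.055, 0.998, -0.008, -0.001]
wrist_force: [-2.7, -15.6, 7.0]
finger_gap: -0.0002
```

Hard stop reached: motion stalled at y=0.2616 and the force rose from 10 to 15.6 N. Backing off.

Request:
apply_moves --rows '[255,0,-0.003,0,0,0,0,255,0,-0.006,0,0,0,0,255,0,-0.012,0,0,0,0,255,0,-0.02,0,0,0,0,255,0,-0.03,-0.01,0,0,0,255,0,-0.03,-0.03,0,0,0,255,0,-0.03,-0.04,0,0,0,255,0,-0.04,-0.04,0,0,0,255,0,-0.04,-0.04,0,0,0,255,0,-0.04,-0.04,0,0,0,255,0,0,0,0,0,0,255,0,0,0,0,0,0]'

```text
time_s: 29.72
tool_pos: [0.5165, 0.0248, 0.2799]
tcp_rot: [0.052, 0.999, 0.001, -0.0]
wrist_force: [0.3, 0.5, 0.2]
finger_gap: -0.0001
```

```bash
python3 - <<'E'
from fit import *
c=cam('scene','s16'); c=cam('side','i16'); cs=c; a=c['color'][100:220,120:280]
cv2.imwrite('pics/i16a.png',cv2.resize(a,None,fx=5,fy=5,interpolation=cv2.INTER_CUBIC))
c=cam('wrist','w16');pickle.dump(c,open('w16.pkl','wb'))
s=robot.read_state();print(s['time_s'],s['tool_pos'],s['wrist_force'])
# bar expected if shut by .310 from first measured
print(proj(cs,[(.6414,.2627,.08)]))
E
```

```text
29.875 [0.51623598 0.02600255 0.27874233] [-0.91654454  0.02918782  0.27177478]
[[243.5185508 158.6707315]]
```

View pics/s16.png

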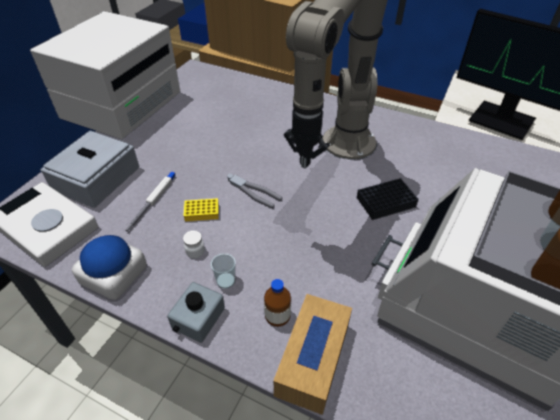

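View pics/i16a.png

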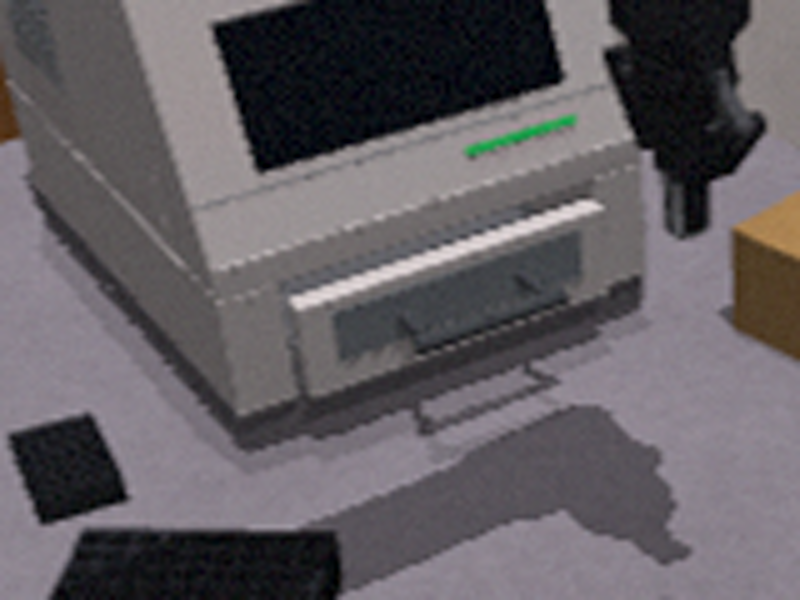

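View pics/w16.png

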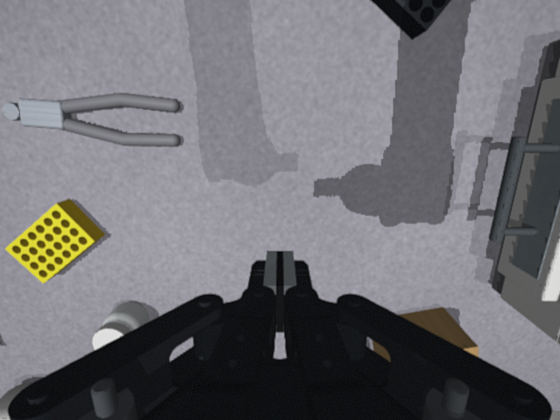

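```bash
python3 -c "
from bench import robot
print(robot.job_done())"
```

```text
the job is handed in; nothing more can be done
None
```

The tray is seated against both locating rails and the drawer is fully shut. I handed the job in at about 30 s. Everything was done by pushing with the closed fingertips.

**Seating the tray:**
- I pushed the middle-sized tray, the one holding the four vials, about 40 mm onto the rear rail. I then pushed it about 35 mm onto the side rail and pressed it once more against the rear rail.
- Each push stalled at its rail with 6–8 N, against about 2 N while sliding.
- The last view from above showed the tray square, its edges on both rail faces to within about 1 mm, and all four vials upright.
- One check disagreed. A rough outline fitted to the rail ends put the tray up to about 2 mm off along the rear rail. The direct comparison of edges and the force stall both pointed to full contact, so I went with those.

**Shutting the drawer:**
- I pushed the pull at about 10 N, slowing to about 12 mm/s near the end.
- It met the hard stop at 15.6 N after about 0.31 m, which is the full travel. The pictures show the panel closed against the sampler.

The other bench items look undisturbed in the last pictures. I could not see the tray inside the shut drawer. It was still seated in the pictures from the start of the push, and the stop was gentle, so I take it to be still home.

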